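Charge the tumbler with brass studs through its dial hopper

TASK

Put all the small brass studs on the bench into the tipping hopper, turn its dial cap so that the smallest hole the studs can pass through sits over the outlet, and pull the slide valve of the tumbler fully out. Only then tip the hopper by its handle until every stud has run through the funnel into the tub; then let the hopper back upright and push the valve fully home, with the dial left as set. Leave the other things on the bench where they are.

Things in the scene. Friction and masses are not known exactly. Their poses are not given: they have to be found in the camera images.
- tumbler: Small bench tumbling machine, a fixed green base plate (150 x 340 mm). Origin at table level straight below the hopper's hinge line; z up. Its own -y side is the machine: a clear plastic tub (inside x -45..45, y -120..-5, z 8..49 mm) under a steel funnel (rim inside x -47..47, y -125..0 mm, at z 85, sides to 86 mm, back plate at y -128 to z 125), with a motor at y -168. Its +y side is under the hopper. The hinge line runs along x at y 0, z 155 mm.
- inlet (a point): Centre of the funnel's throat (52 mm in x, 75 mm in y), 58 mm up; the valve plate lies right under it. A stud is in the tub when its centre is below 48 mm, between the tub's walls.
- hopper (a joint): Tip angle of the aluminium hopper: 0 upright (its stop, where its weight returns it when let go), grows to 2.36 rad (stop) as the top swings over to the tumbler's -y, pouring through the outlet hole into the funnel. Contents slide out from about 1.6 to 1.9 rad on. About 2 to 4 N on the handle moves it. Upright the hopper is a box: x -19..19, y 0..120, z 110..200 mm in the tumbler's frame, smooth, 30 mm wide inside, with a chute inside that rises towards the back.
- hopper_mouth (a point): Centre of the open filling mouth in the top of the upright hopper (30 mm in x by 40 mm in y), level with its top face, 200 mm up. x, y, z axes are those of the tumbler while upright and turn with the hopper. The inside lies from y -92 to +20 mm and z -86 to -3 mm of this point.
- hopper_handle (a point): Middle of the hopper's round handle bar (12 mm thick, along the tumbler's x, 52 mm free between its two stems); upright it is 165 mm behind the hinge line (+y), 205 mm up, 39 mm clear of the hopper's back and just above its top. It moves on a circle of 172 mm about the hinge line and the bar may turn in the grip.
- dial (a joint): Angle of the brass dial cap over the hopper's outlet (disc 116 mm across, top 5.5 mm above the hopper's top), growing counter-clockwise seen from above: 0 blank over the outlet, 0.873 the small hole (10 mm), 1.833 the medium hole (32 mm), 3.142 the large hole (40 mm), each centred 34 mm from the dial's axis. Stays where it is left; light friction (0.05 N m).
- dial_grip (a point): On the dial's axis (34 mm in x and 14 mm in y from the hinge line's middle while upright), 28 mm above the hopper's top: where to pinch the black grip bar (34 mm long, 12 mm thick, standing from 5.5 to 39.5 mm above the hopper's top). The bar lies along the point's x axis turned 0.646 rad counter-clockwise about z. x, z axes turn with the dial; at dial angle 0 and upright they are the tumbler's.
- outlet (a point): Centre of the hopper's outlet, in its top by the hinge, under the dial; the chosen hole must be centred on it.
- valve (a joint): Travel in m of the slide valve under the funnel: 0 home (shut, flush under the throat), 0.056 fully out (open, at its stop). It is drawn out along the tumbler's own -x and clicks past a detent near each end (about 4 N; 1.2 N between).
- valve_knob (a point): Grip point in the valve's upright black knob (post 18 mm thick, from 56 to 98 mm up, with a 26 mm head on top to 104 mm), 90 mm up; when home at x -90, y -70 mm of the tumbler. Gripping it across the stem from any side works.
- stud1: A brass stud, a plain cylinder 14 mm across and 14 mm long, about 19 g, standing on the bench; origin at its middle, z along its axis. None from the start if absent in this run (4 to 6 of the six are there).
- stud2: A brass stud, a plain cylinder 14 mm across and 14 mm long, about 19 g, standing on the bench; origin at its middle, z along its axis. None from the start if absent in this run (4 to 6 of the six are there).
- stud3: A brass stud, a plain cylinder 14 mm across and 14 mm long, about 19 g, standing on the bench; origin at its middle, z along its axis. None from the start if absent in this run (4 to 6 of the six are there).
- stud4: A brass stud, a plain cylinder 14 mm across and 14 mm long, about 19 g, standing on the bench; origin at its middle, z along its axis. None from the start if absent in this run (4 to 6 of the six are there).
- stud5: A brass stud, a plain cylinder 14 mm across and 14 mm long, about 19 g, standing on the bench; origin at its middle, z along its axis. None from the start if absent in this run (4 to 6 of the six are there).
- stud6: A brass stud, a plain cylinder 14 mm across and 14 mm long, about 19 g, standing on the bench; origin at its middle, z along its axis. None from the start if absent in this run (4 to 6 of the six are there).
- big_boss: Bystander: a larger brass disc, 36 mm across, 12 mm high, lying among the studs; leave it. Origin at the middle of its underside.
- hinge_plate1: Bystander: flat brass hinge plate, 130 mm long, with a small block; leave it. Origin at the middle of its underside.
- hinge_plate2: Bystander: the other brass hinge plate; leave it. Origin at the middle of its underside.
- mallet: Bystander: mallet with a rubber head, 260 mm; leave it. Origin at the middle of its underside.
- dish: Bystander: dark steel bowl, 100 mm across; leave it. Origin at the middle of its underside.
- spray_can: Bystander: white spray can, 52 mm across, 150 mm high; leave it. Origin at the middle of its underside.
- driver: Bystander: black-handled screwdriver, 200 mm; leave it. Origin at the middle of its underside.
- wood_strip: Bystander: strip of wood, 160 mm; leave it. Origin at the middle of its underside.

How it is judged:
By the outcome, as a careful person would: the job done as asked, in the order asked, and still so for the second after the job is handed in, with the robot touching nothing.
Of stud1, stud2, stud3, stud4, stud5, stud6 only 4 to 6 are there at a start; the rules pass over those that are not, and their reading is None.
At some moment in a run one of stud1, stud2, stud3, stud4, stud5, stud6 may be knocked a few centimetres aside while the robot is not near it.
Once in a run the grip may slacken for a moment while it holds something.
It also fails if it takes over 208 s, if anything falls off the work surface, if the arm or the gripper's body presses on something with over 40 N, if the wrist force passes 120 N, or if a joint passes its speed limit or range.

ROBOT

A 6-joint arm with a two-finger parallel gripper is mounted at the origin on the work surface. World frame = base frame: x ahead of the robot, y to its left, z up, the work surface at z = 0. Lengths are in m, angles in degrees, forces in N, time in s.
With the tool pointing down it reaches from about 0.325 to 0.85 m from the base axis. Payload 15.5 kg.
Tool frame: the origin (TCP) lies at the very end of the fingers, on their centre line; the grasp point (between the pads) lies arm.grip_depth behind it (arm.grip_depth is the distance from the TCP to the grasp point, in m); z points along the fingers, y is the line along which they close (so a half turn about z gives the same grasp; the last joint's range is limited). The gripper opens to 91 mm and grips with 3 to 60 N. Pads are 32 mm wide; open, the fingers measure 118 mm over their backs; the gripper's body (76 mm by 178 mm) begins 60 mm behind the grasp point.
Start: joints at [71.534, 28.281, 77.091, -0, 74.628, -5.472], TCP at [0.141, 0.609, 0.214] pointing down, gripper open.
Joint ranges: [-166.48, 166.48], [-47.26, 123.95], [12.59, 153.08], [-70.14, 250.14], [6.76, 159.57], [-176.63, 176.63]. Speed limits (degrees/s): [108.29, 108.29, 147.25, 172.46, 172.46, 172.46].

INTERFACE

Orientations are given as a 3x3 rotation matrix whose columns are the frame's x, y, z axes.
In Python, from rig import arm gives the robot as it stands. Calls block until the motion is done:
- arm.move_to(position, orientation): joint-space move of the TCP to a pose.
- arm.move_l(position, orientation=None, feed=0.15): straight line of the TCP; orientation=None keeps the orientation; feed is the mean speed in m/s.
- arm.move_joints(angles): joint-space move.
- arm.grip(opening): finger opening in m; the grip force is fixed at half the most; returns when the fingers have stopped.
- arm.sleep(seconds).
- arm.solve_ik(position, orientation): joint angles nearest the present ones, or None.
- arm.snapshot(name): name is "scene" or "side" or "wrist"; returns the picture (400x640x3 uint8, red, green, blue); there is no depth.
- arm.get_calibration(name): a dict with "intrinsics" (3x3 intrinsics, pixels), "cam_to_world" (4x4, takes a point from camera to world coordinates). Camera axes: x right, y down, z forward; pixel columns grow to the right and rows downward; lengths in m; the calibration is good to about 2 mm. A picture is of the moment at which its call begins: read the wrist's pose just before it. get_calibration takes no time and is no camera call; for the wrist camera it gives the pose at the moment of the call.
A pose or a line that the arm cannot do raises arm.Unreachable and nothing moves.
- arm.sign_off(): hands the job in; it is judged then, once.
Readings, each from a call of its own:
- arm.current_t(): time.
- arm.current_joint_positions(): joint angles.
- arm.current_dq(): joint speeds.
- arm.current_tau(): joint torques, N m.
- arm.current_ee_pos(): TCP position.
- arm.current_tool_rot(): TCP orientation.
- arm.current_force(): force on the tool from outside, world axes, zero at the start.
- arm.current_torque(): the same for the moment, N m.
- arm.current_width(): finger opening in m.
- arm.current_grasp_force(): force on a finger pad.
Only numpy, scipy, OpenCV 4.12 (cv2) and the standard library are available. Lean on these libraries where they do the work, as an engineer would, in place of code of your own. Each camera call takes 0.05 s, during which the arm holds its last target. There are 200 camera calls.

## Working session

There is one attempt and no reset: what is moved stays moved. The work goes in short steps, each a Python script; the robot and the scene stay as the last script left them, time stands still between calls to the robot, and variables do not carry over. Pictures are saved under pics/ and viewed, at most 14 in all, crops included, and the job is handed in when it is done.

```bash
ls; mkdir -p pics
python3 - <<'E'
from rig import arm
import cv2,numpy as np
print(arm.grip_depth,arm.current_t(),arm.current_tool_rot())
for n in("scene","side","wrist"):
    c=arm.get_calibration(n);print(n,c["intrinsics"],np.round(c["cam_to_world"],3))
    cv2.imwrite(f"pics/{n}0.png",arm.snapshot(n)[:,:,::-1])
E
```

```text
pics
0.0188 0.0 [[-9.74400672e-01  2.24818114e-01 -3.82890944e-04]
 [ 2.24818404e-01  9.74400072e-01 -1.08855976e-03]
 [ 1.28361010e-04 -1.14677430e-03 -9.99999334e-01]]
scene [[373.6553865    0.         320.62452288]
 [  0.         373.6553865  203.43809607]
 [  0.           0.           1.        ]] [[-0.36   0.583 -0.729  1.249]
 [ 0.933  0.213 -0.291  0.252]
 [-0.015 -0.784 -0.62   0.77 ]
 [ 0.     0.     0.     1.   ]]
side [[484.19068071   0.         316.58624262]
 [  0.         484.19068071 196.09755765]
 [  0.           0.           1.        ]] [[ 0.992 -0.096  0.084  0.433]
 [-0.127 -0.657  0.743 -1.129]
 [-0.016 -0.747 -0.664  1.126]
 [ 0.     0.     0.     1.   ]]
wrist [[332.12473803   0.         320.61819911]
 [  0.         332.12473803 200.81808717]
 [  0.           0.           1.        ]] [[ 0.226  0.945  0.238  0.074]
 [ 0.974 -0.219 -0.056  0.623]
 [-0.001  0.244 -0.97   0.384]
 [ 0.     0.     0.     1.   ]]
```

View pics/scene0.png

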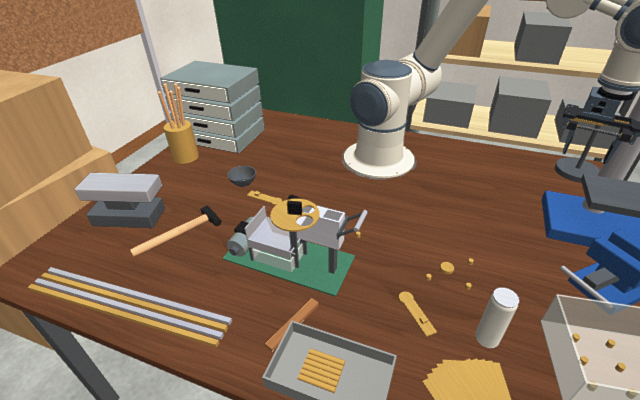

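View pics/side0.png

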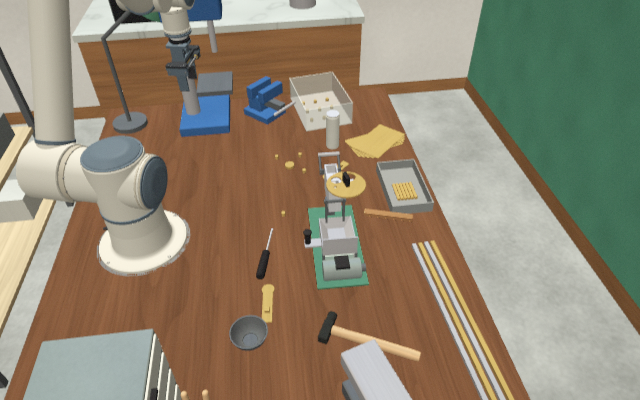

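The scene view shows studs at about (429,277), (471,261), (468,285) and (358,234), with the boss at (447,268) and the tumbler at about (290,245). In the side view they are at (277,156), (300,154), (304,170) and (283,213), with the knob at (308,237).

```bash
cat > h.py <<'E'
from rig import arm
import cv2,numpy as np
def ray(c,px):
    K,T=c["intrinsics"],c["cam_to_world"]
    d=T[:3,:3]@np.linalg.solve(K,[px[0],px[1],1.]);return T[:3,3],d/np.linalg.norm(d)
def plane(c,px,z):
    o,d=ray(c,px);return o+d*(z-o[2])/d[2]
def tri(c1,p1,c2,p2):
    o1,d1=ray(c1,p1);o2,d2=ray(c2,p2)
    s=np.linalg.lstsq(np.c_[d1,-d2],o2-o1,rcond=None)[0]
    a,b=o1+s[0]*d1,o2+s[1]*d2;return (a+b)/2,np.linalg.norm(a-b)
def proj(c,p):
    K,T=c["intrinsics"],c["cam_to_world"]
    q=K@(T[:3,:3].T@(np.asarray(p)-T[:3,3]));return q[:2]/q[2]
def blobs(img,lo=(14,110,90),hi=(30,255,255),amin=6):
    m=cv2.inRange(cv2.cvtColor(img,cv2.COLOR_RGB2HSV),lo,hi)
    n,l,s,ce=cv2.connectedComponentsWithStats(m)
    return [(ce[i],s[i]) for i in range(1,n) if s[i,4]>=amin],m
E
python3 - <<'E'
from h import *
for n in("scene","side"):
    c=arm.get_calibration(n);im=cv2.imread(f"pics/{n}0.png")[:,:,::-1].copy()
    b,m=blobs(im)
    for ce,s in b:
        p=plane(c,ce,.007)
        if s[4]<400: print(n,np.round(ce,1),s[2:],np.round(p,3))
    g=cv2.inRange(cv2.cvtColor(im,cv2.COLOR_RGB2HSV),(60,60,30),(95,255,255))
    k,l,s,ce=cv2.connectedComponentsWithStats(g)
    for i in range(1,k):
        if s[i,4]>150: print('green',n,s[i],ce[i])
    # outline of green near the tumbler
    sel=np.zeros_like(g)
    x0,y0,x1,y1=(215,220,365,300) if n=="scene" else (295,195,380,295)
    sel[y0:y1,x0:x1]=g[y0:y1,x0:x1]
    pts=np.argwhere(sel)[:,::-1]
    W=np.array([plane(c,p,.004)[:2] for p in pts]).astype(np.float32)
    r=cv2.minAreaRect(W*1000);print(n,'rect',r,cv2.boxPoints(r))
im=cv2.imread("pics/side0.png")[130:290,230:400];cv2.imwrite("pics/sidecrop.png",cv2.resize(im,(680,640))[:600])
im=cv2.imread("pics/scene0.png")[180:300,210:380];cv2.imwrite("pics/scenecrop.png",cv2.resize(im,(800,565),interpolation=cv2.INTER_CUBIC))
E
```

```text
scene [16.3  2.2] [4 3 6] [-1.827 -4.53   0.007]
scene [27.8  2.3] [ 4  5 10] [-1.859 -4.394  0.007]
scene [32.5  2.2] [2 5 6] [-1.88  -4.349  0.007]
scene [41.1  1.9] [5 4 7] [-1.922 -4.269  0.007]
scene [103.7   0.9] [7 3 9] [-2.167 -3.623  0.007]
scene [127.    1.9] [ 6  5 10] [-2.197 -3.325  0.007]
scene [61.1  7.6] [ 7 13 20] [-1.758 -3.776  0.007]
scene [112.9   4.6] [ 5  7 14] [-2.037 -3.364  0.007]
scene [36.8  6.1] [ 6  4 10] [-1.737 -4.099  0.007]
scene [64.9  6.6] [3 6 7] [-1.807 -3.781  0.007]
scene [93.   5.9] [5 4 8] [-1.923 -3.518  0.007]
scene [1.3 7.8] [4 4 6] [-1.56  -4.388  0.007]
scene [84.  10.8] [ 9  7 17] [-1.71  -3.409  0.007]
scene [120.8  10. ] [3 5 6] [-1.848 -3.074  0.007]
scene [29.7 13.4] [4 4 7] [-1.456 -3.836  0.007]
scene [78.4 15.8] [ 5  9 16] [-1.522 -3.274  0.007]
scene [135.   16.9] [ 5 10 18] [-1.646 -2.711  0.007]
scene [96. 17.] [5 5 9] [-1.534 -3.068  0.007]
scene [83.6 20.2] [5 3 8] [-1.399 -3.073  0.007]
scene [113.6  21.1] [4 5 9] [-1.456 -2.779  0.007]
scene [11.  21.3] [5 3 6] [-1.164 -3.691  0.007]
scene [53.2 23.3] [ 8  5 12] [-1.226 -3
[... 4240 characters left out ...]
 [6 3 9] [ 0.549 -0.428  0.007]
side [349.5 339.5] [23  8 30] [ 0.589 -0.449  0.007]
side [401.8 355.9] [36 12 54] [ 0.712 -0.513  0.007]
side [207.7 396.3] [ 4  8 18] [ 0.228 -0.553  0.007]
side [186.8 396.8] [ 5  6 19] [ 0.178 -0.548  0.007]
side [202.2 396.8] [2 5 6] [ 0.214 -0.553  0.007]
green side [  468     0   172   308 32734] [572.28429156 109.26507607]
green side [308 208  17  30 336] [315.20535714 220.11011905]
green side [313 247  56  42 666] [333.79129129 274.85435435]
side rect ((606.3314819335938, -104.2015380859375), (339.56695556640625, 148.87562561035156), 88.26853942871094) [[ 526.79767 -271.65836]
 [ 675.6053  -276.15665]
 [ 685.8653    63.25528]
 [ 537.0577    67.75357]]
```

View pics/scenecrop.png

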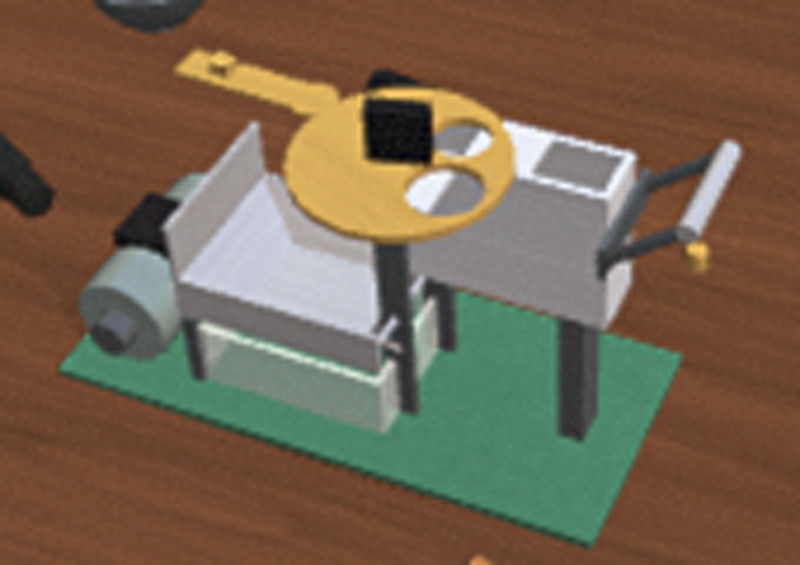

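The crop shows the hopper and dial, with the dial's grip bar near crop (398,130) and two large holes at (462,138) and (445,190). The mouth is near (580,165) and the handle near (712,190). The tumbler's pose agrees between the two views. I'll look closer with the wrist camera.

```bash
cat >> h.py <<'E'
def down(a):
    "tool pointing down, tool x axis at world angle a (deg)"
    a=np.radians(a);c,s=np.cos(a),np.sin(a)
    return np.array([[c,s,0],[s,-c,0],[0,0,-1.]])
E
python3 - <<'E'
from h import *
import pickle
D={}
for k,p,a in(("st",(.43,.30,.36),180),("tu",(.53,-.03,.45),180)):
    arm.move_to(p,down(a));arm.sleep(.3)
    c=arm.get_calibration("wrist");im=arm.snapshot("wrist");D[k]=c
    cv2.imwrite(f"pics/w_{k}.png",im[:,:,::-1])
    b,m=blobs(im,amin=40)
    for ce,s in b:print(k,np.round(ce,1),s[2:],np.round(plane(c,ce,.012),4))
pickle.dump(D,open("D.pkl","wb"));print(arm.current_t(),arm.current_joint_positions(),np.round(c["cam_to_world"],3))
E
```

```text
st [364.7 174.6] [ 11  12 103] [0.4494 0.3685 0.012 ]
st [164.3 175.6] [ 14  12 130] [0.4507 0.0519 0.012 ]
st [328.3 201.7] [ 24  25 466] [0.4936 0.3112 0.012 ]
st [362.8 228.5] [ 11  12 102] [0.539  0.3683 0.012 ]
st [303.  231.4] [ 11  12 103] [0.5439 0.2698 0.012 ]
st [125.9 274.5] [  36   60 1086] [ 0.6213 -0.0334  0.012 ]
st [516.1 274.6] [  37   61 1089] [0.6221 0.6322 0.012 ]
st [448.8 322.3] [ 339   44 5807] [0.7145 0.5261 0.012 ]
tu [166.5  69. ] [  77   28 1547] [ 0.3813 -0.2956  0.012 ]
tu [366.3 111.4] [10 10 84] [0.4517 0.0502 0.012 ]
tu [545.3 110.4] [ 14  10 113] [0.4502 0.3668 0.012 ]
tu [509.3 136. ] [ 24  23 421] [0.4947 0.3092 0.012 ]
tu [537.3 161. ] [ 13  10 103] [0.5398 0.3668 0.012 ]
tu [483.2 163.9] [12 11 95] [0.5451 0.2683 0.012 ]
tu [ 90.  196.9] [ 27  68 109] [ 0.6072 -0.4654  0.012 ]
tu [104.4 199. ] [ 26  64 188] [ 0.6111 -0.4389  0.012 ]
tu [468.5 222.2] [  50   56 1127] [0.6573 0.2534 0.012 ]
tu [296.1 238.5] [  96   45 2389] [ 0.6906 -0.0785  0.012 ]
tu [125.8 274.5] [  36   61 1115] [ 0.7668 -0.4208  0.012 ]
tu [516.1 274.6] [  36   60 1071] [0.7674 0.3606 0.012 ]
tu [300.9 291.8] [ 36   6 153] [ 0.8053 -0.071   0.012 ]
tu [455.7 323.2] [ 320   44 5735] [0.8779 0.2504 0.012 ]
tu [240.8 317.2] [ 54  11 366] [ 0.8635 -0.1964  0.012 ]
tu [246.2 332.3] [ 60   6 190] [ 0.8994 -0.1871  0.012 ]
3.8333 [-9.63702984e+00  1.23002681e+01  6.59442257e+01  1.99492850e-03
  1.01761684e+02 -9.96800010e+01] [[ 0.     0.97   0.244  0.462]
 [ 1.    -0.001  0.    -0.031]
 [ 0.     0.244 -0.97   0.621]
 [ 0.     0.     0.     1.   ]]
```

View pics/w_tu.png

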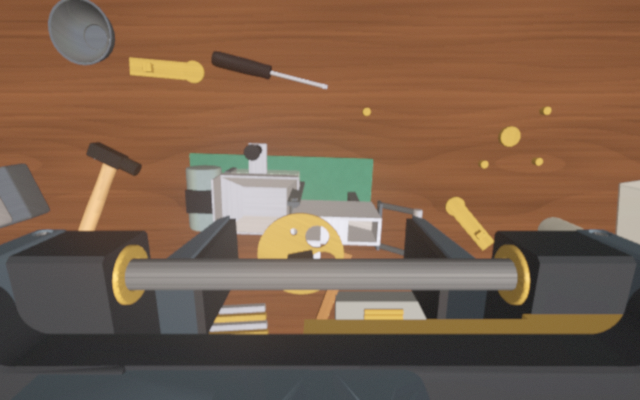

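View pics/w_st.png

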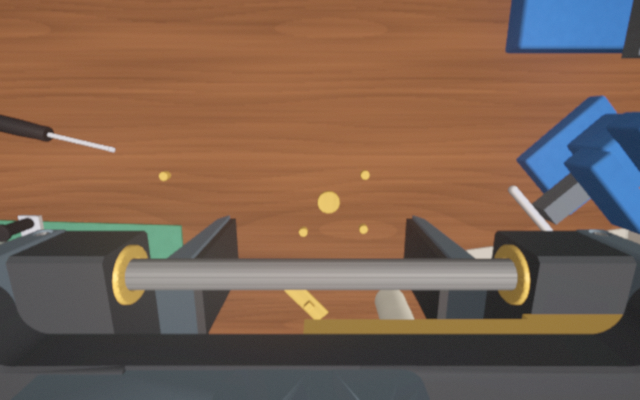

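The tumbler wrist view shows the dial centred near (301,254), with the small hole at (294,231), the medium hole at (317,236) and the large hole at (316,257). That puts the dial at about 67°, and the medium hole needs 105°. The knob is at (253,152), the mouth at about (362,230) and the handle at about (418,213). The stud view shows 4 studs, at (364,175), (164,176), (363,228) and (303,231).

Run:
```python
from h import *
import pickle
D=pickle.load(open("D.pkl","rb"));D["scene"]=arm.get_calibration("scene");D["side"]=arm.get_calibration("side")
I={"scene":"scene0","side":"side0","tu":"w_tu"};I={k:cv2.imread(f"pics/{v}.png")[:,:,::-1].copy() for k,v in I.items()}
ex=np.array([.9995,-.0302]);ey=np.array([.0302,.9995])
for k,roi in(("scene",(260,190,330,235)),("side",(320,165,372,200))):
    m=blobs(I[k])[1];x0,y0,x1,y1=roi;z=np.zeros_like(m);z[y0:y1,x0:x1]=m[y0:y1,x0:x1]
    n,l,s,_=cv2.connectedComponentsWithStats(z);i=1+np.argmax(s[1:,4]);z=(l==i).astype(np.uint8)
    pts=np.argwhere(z)[:,::-1]
    W=np.array([plane(D[k],p,.2055)[:2]*1000 for p in pts],np.float32)
    h=cv2.convexHull(W);print(k,'disc',s[i],cv2.minEnclosingCircle(W),cv2.fitEllipse(h))
    cs,hi=cv2.findContours(z,cv2.RETR_CCOMP,cv2.CHAIN_APPROX_NONE)
    for c,hh in zip(cs,hi[0]):
        if hh[3]>=0 and cv2.contourArea(c)>3:
            w=np.array([plane(D[k],p[0],.2055)[:2]*1000 for p in c],np.float32);print('  hole',cv2.minEnclosingCircle(w))
k="tu"
def dark(k,roi,th=50):
    x0,y0,x1,y1=roi;g=I[k][y0:y1,x0:x1].max(2)<th
    p=np.argwhere(g);return p.mean(0)[::-1]+[x0,y0],len(p),p.min(0)[::-1]+[x0,y0],p.max(0)[::-1]+[x0,y0]
a=dark("tu",(240,140,268,165));b=dark("side",(298,225,318,248));print(a,b,tri(D["tu"],a[0],D["side"],b[0]))
print('knob at .1',plane(D["tu"],a[0],.1),plane(D["side"],b[0],.095))
cv2.imwrite("pics/c1.png",cv2.resize(cv2.hconcat([I["tu"][190:265,280:430],I["side"][140:215,290:440]])[:,:,::-1],(800,200*1),interpolation=cv2.INTER_CUBIC))
a=I["tu"][130:270,230:430][:,:,::-1];cv2.imwrite("pics/c1.png",cv2.resize(a,(800,560),interpolation=cv2.INTER_CUBIC))
for q in((375,207),(375,243),(418,215)):print(plane(D["tu"],q,.2))
```

```text
scene disc [ 260  192   59   40 1068] ((628.5438232421875, -87.0739517211914), 93.53479766845703) ((629.5182495117188, -83.60340881347656), (123.13389587402344, 186.16122436523438), 150.2073516845703)
  hole ((658.6114501953125, -25.762775421142578), 21.5119571685791)
  hole ((613.2779541015625, -55.712974548339844), 39.543479919433594)
side disc [327 165  40  34 705] ((643.036376953125, -44.98554229736328), 77.0014419555664) ((644.9976196289062, -46.44160461425781), (114.93008422851562, 152.90391540527344), 175.30332946777344)
  hole ((607.0296630859375, -68.01541137695312), 9.11432933807373)
  hole ((614.9759521484375, -36.7340087890625), 20.07591438293457)<stdin>:19: RuntimeWarning: Mean of empty slice.
  ret = um.true_divide(
Traceback (most recent call last):
ValueError: zero-size array to reduction operation minimum which has no identity
```

Run:
```python
from h import *
import pickle
D=pickle.load(open("D.pkl","rb"));D["side"]=arm.get_calibration("side");D["scene"]=arm.get_calibration("scene")
I={k:cv2.imread(f"pics/{v}.png") for k,v in {"side":"side0","tu":"w_tu"}.items()}
def dark(k,roi,th=70):
    x0,y0,x1,y1=roi;g=I[k][y0:y1,x0:x1].max(2)<th
    p=np.argwhere(g);return p.mean(0)[::-1]+[x0,y0],len(p)
a=dark("tu",(240,140,268,165));b=dark("side",(298,225,318,248));print(a,b,tri(D["tu"],a[0],D["side"],b[0]))
O=np.array([.6065,-.075]);ex=np.array([.9995,-.0302]);ey=np.array([.0302,.9995])
P=lambda x,y,z:np.r_[O+x*ex+y*ey,z]
C=[]
for z,l in(((-90,-70,100),'knob'),((-19,120,200),'bk'),((19,120,200),'bk2'),((0,80,200),'mouth'),((0,165,205),'handle'),((34,14,206),'dial'),((34,14,239.5),'griptop'),((0,100,200),'m')):
    print(l,P(*np.array(z)/1000),[np.round(proj(D[k],P(*np.array(z)/1000)),1) for k in("tu","side","scene")])
x=I["tu"][130:270,230:430];y=I["side"][140:250,280:380]
cv2.imwrite("pics/c1.png",cv2.hconcat([cv2.resize(x,(480,336),interpolation=cv2.INTER_CUBIC),cv2.resize(y,(305,336),interpolation=cv2.INTER_CUBIC)]))
```

```text
** On entry to DLASCL parameter number  4 had an illegal value
 ** On entry to DLASCL parameter number  4 had an illegal value
 ** On entry to DLASCL parameter number  4 had an illegal value
 ** On entry to DLASCL parameter number  4 had an illegal value
 ** On entry to DLASCL parameter number  5 had an illegal value
 ** On entry to DLASCL parameter number  4 had an illegal value<stdin>:7: RuntimeWarning: Mean of empty slice.
  ret = um.true_divide(
Traceback (most recent call last):
  File "h.py", line 10, in tri
    s=np.linalg.lstsq(np.c_[d1,-d2],o2-o1,rcond=None)[0]
      ~~~~~~~~~~~~~~~^^^^^^^^^^^^^^^^^^^^^^^^^^^^^^^^
numpy.linalg.LinAlgError: SVD did not converge in Linear Least Squares
```

Run:
```python
from h import *
import pickle
D=pickle.load(open("D.pkl","rb"));D["side"]=arm.get_calibration("side");D["scene"]=arm.get_calibration("scene")
I={k:cv2.imread(f"pics/{v}.png") for k,v in {"side":"side0","tu":"w_tu"}.items()}
def dark(k,roi):
    x0,y0,x1,y1=roi;g=I[k][y0:y1,x0:x1].max(2);print(g.min(),np.median(g))
    p=np.argwhere(g<(int(g.min())+22));return p.mean(0)[::-1]+[x0,y0],len(p)
a=dark("tu",(240,140,268,165));b=dark("side",(298,225,318,248));print(a,b,tri(D["tu"],a[0],D["side"],b[0]))
O=np.array([.6065,-.075]);ex=np.array([.9995,-.0302]);ey=np.array([.0302,.9995])
P=lambda x,y,z:np.r_[O+x*ex+y*ey,z]
for z,l in(((-90,-70,100),'knob'),((-19,120,200),'bk'),((19,120,200),'bk2'),((0,80,200),'mouth'),((0,165,205),'handle'),((34,14,206),'dial'),((34,14,239.5),'griptop')):
    print(l,P(*np.array(z)/1000),[np.round(proj(D[k],P(*np.array(z)/1000)),1) for k in("tu","side","scene")])
x=I["tu"][130:270,230:430];y=I["side"][140:250,280:380]
cv2.imwrite("pics/c1.png",cv2.hconcat([cv2.resize(x,(480,336),interpolation=cv2.INTER_CUBIC),cv2.resize(y,(305,336),interpolation=cv2.INTER_CUBIC)]))
```

```text
75 142.0
22 136.0
(array([251.98876404, 151.65730337]), 178) (array([307.275, 238.525]), 40) (array([ 0.51536995, -0.14215241,  0.0786626 ]), np.float64(0.0008816800610529674))
knob [ 0.514431 -0.142247  0.1     ] [array([249.1, 152.1]), array([306.9, 233.5]), array([287.8, 208.1])]
bk [0.5911335 0.0455138 0.2      ] [array([378.3, 218. ]), array([323.8, 165.3]), array([342.6, 211.6])]
bk2 [0.6291145 0.0443662 0.2      ] [array([376.3, 244.9]), array([335.9, 164.4]), array([336.9, 221.3])]
mouth [0.608916 0.00496  0.2     ] [array([347.4, 230.8]), array([331.4, 172.9]), array([324.1, 212.4])]
handle [0.611483  0.0899175 0.205    ] [array([411.8, 233.8]), array([328.2, 154.9]), array([358.1, 219.5])]
dial [ 0.6409058 -0.0620338  0.206    ] [array([297.4, 254.9]), array([345.6, 184.5]), array([292.8, 212.3])]
griptop [ 0.6409058 -0.0620338  0.2395   ] [array([295.6, 265.7]), array([345.9, 175.6]), array([292. , 201.2])]
```

View pics/c1.png

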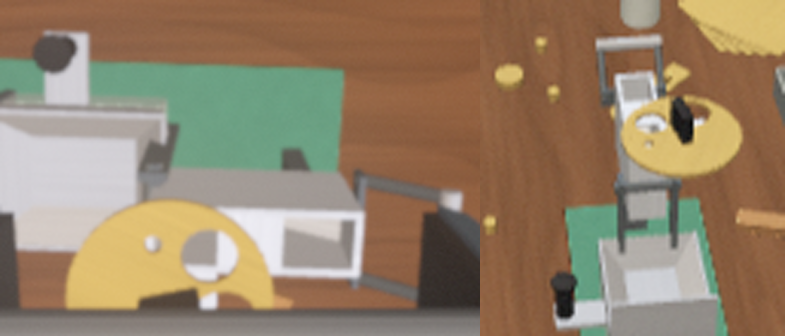

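The crop shows the hopper's back corners at full-image (380,217.5) and (380,244.6), the knob at about (252,151.7), the small hole at (293.3,231.3) and the medium hole at (317.1,236.2). All lie about 3 px from the prediction, so I'm moving the origin to about (0.6065,-0.071). Now picking the studs.

```bash
cat >> h.py <<'E'
O=np.array([.6065,-.071]);ex=np.array([.9995,-.0302]);ey=np.array([.0302,.9995])
def P(x,y,z):
    "tumbler frame in mm -> world m"
    return np.r_[O+x/1000*ex+y/1000*ey,z/1000]
def find(exp):
    c=arm.get_calibration("wrist");b,_=blobs(arm.snapshot("wrist"),amin=80)
    q=[plane(c,ce,.012)[:2] for ce,s in b if 80<s[4]<450 and .6<s[2]/s[3]<1.7]
    q=[p for p in q if np.linalg.norm(p-exp)<.07]
    return min(q,key=lambda p:np.linalg.norm(p-exp)) if q else None
def pick(exp,a):
    exp=np.array(exp);arm.move_to([*exp,.15],down(a));arm.grip(.042)
    p=find(exp);print('found',p,'exp',exp)
    if p is None:return False
    arm.move_to([*p,.04],down(a));arm.move_l([*p,.003]);arm.grip(.006)
    w=arm.current_width();arm.move_l([*p,.16],feed=.3)
    print('width',w,arm.current_width());return .012<arm.current_width()<.017
def drop():
    m=P(0,96,0);arm.move_to([m[0],m[1],.27],down(88));
    arm.move_l([m[0],m[1],.207]);print('w at mouth',arm.current_width());arm.grip(.03);arm.move_l([m[0],m[1],.29],feed=.3)
E
python3 - <<'E'
from h import *
import pickle
c=pickle.load(open("D.pkl","rb"))["tu"]
s,m=plane(c,(293.3,231.3),.2055),plane(c,(317.1,236.2),.2055);C=P(34,14,205)
for p,a in((s,2.269),(m,1.309)):
    v=(p-C)[:2];print(np.linalg.norm(v),np.degrees(np.arctan2(v@ey,v@ex)-a)%360)
if pick((.451,.051),90): drop()
c=arm.get_calibration("wrist");cv2.imwrite("pics/m1.png",arm.snapshot("wrist")[:,:,::-1]);print(arm.current_t(),proj(c,P(0,96,200)))
E
```

```text
0.034397387591650744 66.69382169192659
0.034662391354749154 66.23674542486296
found [0.45171826 0.05085547] exp [0.451 0.051]
width 0.012578102421715262 0.0125802765019101
w at mouth 0.012526061329058622
10.8167 [319.5974556  202.13314978]
```

View pics/m1.png

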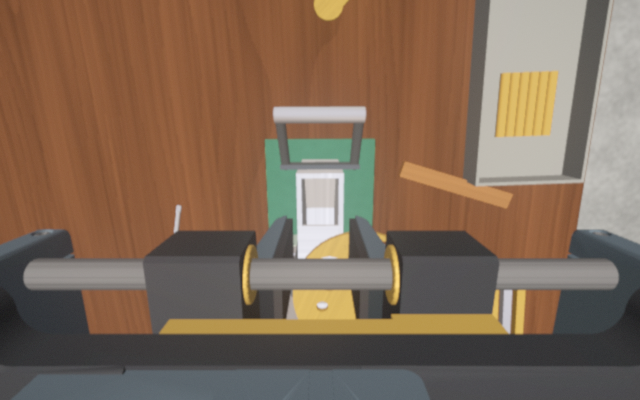

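The mouth centre shows at (320,202), exactly where predicted, and the dial reads 66.4°. On to the other studs.

Run:
```python
from h import *
for e,a in(((.545,.270),135),((.540,.3695),180),((.450,.370),135)):
    ok=pick(e,a) 
    if not ok: ok=pick(e,a)
    if ok: drop()
arm.move_to([.40,.15,.40],down(180))
for n in("scene","side"):
    c=arm.get_calibration(n);im=arm.snapshot(n);cv2.imwrite(f"pics/{n}1.png",im[:,:,::-1])
    for ce,s in blobs(im,amin=6)[0]:
        p=plane(c,ce,.007)
        if s[4]<200 and .3<p[0]<.75 and -.45<p[1]<.5: print(n,np.round(ce,1),s[2:],np.round(p,3))
print(arm.current_t())
```

```text
found [0.54462381 0.27019893] exp [0.545 0.27 ]
width 0.012636521129259365 0.01241120491084258
w at mouth 0.012338453922262222
found [0.53942729 0.36887032] exp [0.54   0.3695]
width 0.012452328347639877 0.012150361484823501
w at mouth 0.012182988595642623
found [0.44922885 0.36932986] exp [0.45 0.37]
width 0.012761417561808796 0.012750700764051772
w at mouth 0.012380743650288621
scene [446.8 267.3] [ 15  14 154] [0.495 0.313 0.007]
scene [303.6 307.7] [ 8  9 22] [0.749 0.003 0.007]
side [289.2 164.8] [10 10 78] [0.496 0.313 0.007]
side [322.6 176.6] [2 5 8] [0.611 0.225 0.007]
side [345.8 338.4] [30 11 39] [ 0.58  -0.444  0.007]
32.3667
```

All studs are off the bench (4 in total) and the boss is unmoved. Next is the dial.

```bash
cat >> h.py <<'E'
def turn(th0,th1):
    g=P(34,14,0)[:2];a0=th0+37.0-1.73;a1=th1+37.0-1.73
    arm.move_to([*g,.30],down(a0));arm.grip(.045);arm.move_l([*g,.210]);arm.grip(.005)
    print('bar',arm.current_width(),arm.current_force())
    n=4
    for i in range(1,n+1):arm.move_to([*g,.210],down(a0+(a1-a0)*i/n))
    print(arm.current_torque(),arm.current_width());arm.grip(.045);arm.move_l([*g,.30])
def look(name):
    arm.move_to(P(-30,14,400),down(178));arm.sleep(.2)
    c=arm.get_calibration("wrist");im=arm.snapshot("wrist");cv2.imwrite(f"pics/{name}.png",im[:,:,::-1]);return c,im
E
python3 - <<'E'
from h import *
turn(66.4,105.0)
c,im=look("d1")
q=proj(c,P(0,14,205.5));print(q,proj(c,P(34,14,205.5)),arm.current_t())
x,y=q.astype(int);cv2.imwrite("pics/d1c.png",cv2.resize(im[y-50:y+50,x-80:x+80,::-1],(640,400),interpolation=cv2.INTER_CUBIC))
E
```

```text
bar 0.011892434021684347 [1.50609101 1.27301906 2.41795385]
[ 0.79705694 -1.37041889  0.01930275] 0.01197815870599464
[321.98867647 206.75949157] [322.17443346 235.07490852] 38.9667
```

View pics/d1c.png

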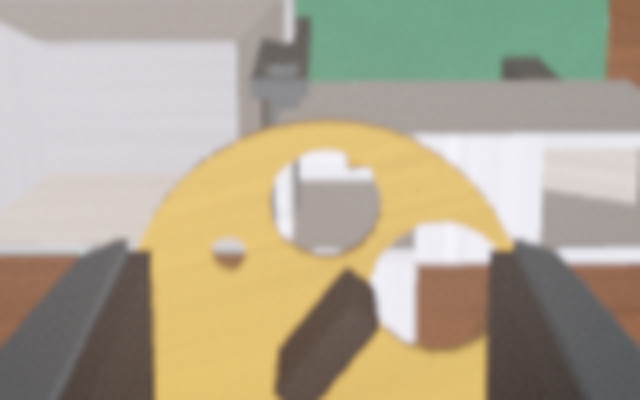

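The medium hole centre sits at (322.8,206.5), against a predicted outlet at (322.0,206.8), so the dial is within 1 mm. Next is the valve.

```bash
cat >> h.py <<'E'
def slide(x0,x1):
    R=down(178.27)
    arm.move_to(P(x0,-70,180),R);arm.grip(.06);arm.move_l(P(x0,-70,71));arm.grip(.01)
    print('knob w',arm.current_width())
    arm.move_l(P(x1,-70,71),feed=.05);arm.sleep(.3)
    p=arm.current_ee_pos();print('x reached',(p[:2]-O)@ex*1000,'F',arm.current_force())
    arm.grip(.06);arm.move_l(P(x1,-70,180),feed=.3)
E
python3 - <<'E'
from h import *
slide(-90,-147)
c=arm.get_calibration("wrist")
im=arm.snapshot("side");cv2.imwrite("pics/s2.png",im[:,:,::-1])
arm.move_to(P(-100,40,420),down(178));arm.sleep(.2)
c=arm.get_calibration("wrist");im=arm.snapshot("wrist")
for x in(-90,-146):print(np.round(proj(c,P(x,-70,104)),0))
a=im[60:260,120:440,::-1];cv2.imwrite("pics/v1.png",cv2.resize(a,(800,500),interpolation=cv2.INTER_CUBIC));print(arm.current_t())
E
```

```text
knob w 0.017081227889032942
x reached -146.05581723536838 F [ 9.21890689 15.44291533 -2.26504321]
[247. 173.]
[245. 134.]
46.2083
```

View pics/v1.png

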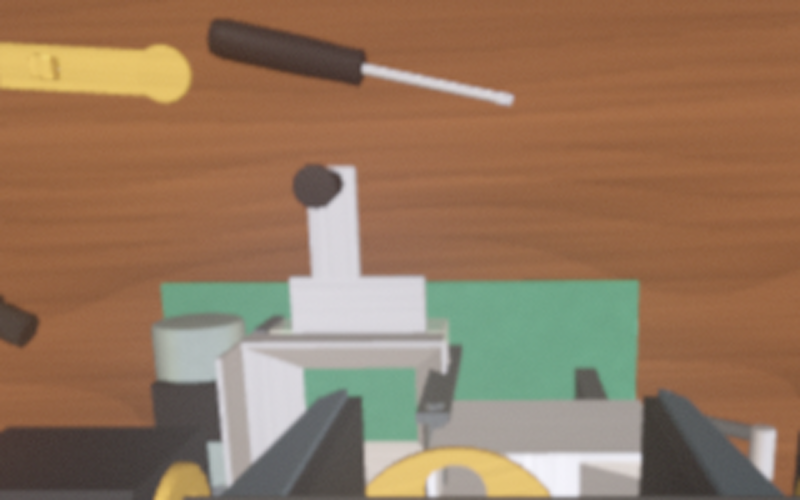

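The knob head at (246.8,134.4) matches the fully-out prediction, and the tub floor shows through the throat. Now I'll tip the hopper.

```bash
sed -i 's/^O=np.array.*;ex/O=np.array([.6065,-.070]);ex/' h.py
cat >> h.py <<'E'
def bar(th):
    "TCP target with the handle bar at the grasp point, hopper tipped th degrees"
    f=np.arctan2(50,165)+np.radians(th);r=np.hypot(50,165)
    return P(0,r*np.cos(f),155+r*np.sin(f)-1000*arm.grip_depth)
def arc(t0,t1,step=9,feed=.12):
    for t in np.linspace(t0,t1,max(2,int(abs(t1-t0)/step)+1))[1:]:
        arm.move_l(bar(t),feed=feed)
        w=arm.current_width()
        if w<.0105 or w>.0135:print('GRIP?',t,w);return t
    return t1
E
python3 - <<'E'
from h import *
R=down(178.27)
p=bar(0);arm.move_to(p+[0,0,.09],R);arm.grip(.035);arm.move_l(p);arm.grip(.006);print('w',arm.current_width(),arm.current_force())
print(arm.solve_ik(bar(130),R))
t=arc(0,90);print(t,arm.current_force(),arm.current_width())
if t==90:
    t=arc(90,131,5,.06);print(t,arm.current_force(),arm.current_width());arm.sleep(1.5)
for n in("scene","side"):
    cv2.imwrite(f"pics/{n}t.png",arm.snapshot(n)[:,:,::-1])
a=cv2.imread("pics/scenet.png")[150:300,200:380];b=cv2.imread("pics/sidet.png")[140:290,260:440]
cv2.imwrite("pics/tip.png",cv2.resize(cv2.hconcat([a,b]),(800,333),interpolation=cv2.INTER_CUBIC));print(arm.current_t())
E
```

```text
w 0.011127811839918495 [-1.19588861  4.29940409  5.89064129]
[-2.49403217e+01  2.86350533e+01  7.36981165e+01 -2.54444375e-14
  7.76668302e+01 -1.13210322e+02]
90 [0.94686406 0.111797   1.2007033 ] 0.011233609146929805
131 [-0.79005306  0.03496604 -2.04380957] 0.01137457206450806
57.5083
```

View pics/tip.png

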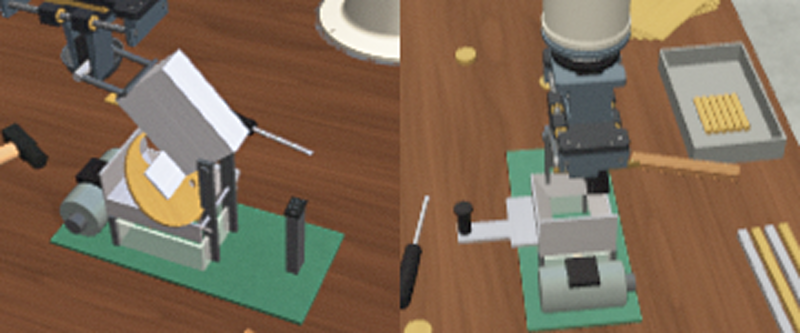

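The scene view shows the hopper tipped over the funnel, but the studs in the tub can't be made out. I'll rock it once, return it upright and check the tub.

Run:
```python
from h import *
t=arc(131,112,6,.15);t=arc(112,132,6,.15);arm.sleep(1.)
t=arc(132,0,9,.12);print(t,arm.current_force(),arm.current_width())
if t==0:
    arm.grip(.035);arm.move_l(bar(0)+[0,0,.1])
arm.move_to(P(-60,-75,330),down(178));arm.sleep(.3)
c=arm.get_calibration("wrist");im=arm.snapshot("wrist");q=proj(c,P(0,-65,15));print(q,proj(c,P(0,14,205)),proj(c,P(0,165,205)))
for ce,s in blobs(im,amin=15)[0]:
    if s[4]<900:print(np.round(ce),s[2:])
cv2.imwrite("pics/tub.png",cv2.resize(im[100:300,180:480,::-1],(800,533),interpolation=cv2.INTER_CUBIC));print(arm.current_t())
```

```text
0 [ 5.86413326 -6.33087826 -4.67040064] 0.011332341575990404
[327.81207754 204.51193558] [414.57256464 254.68585596] [572.42823998 253.94723594]
[630. 120.] [ 21  28 491]
[113. 212.] [ 33  87 141]
[130. 215.] [ 29  82 210]
[339. 202.] [10 10 63]
[563. 209.] [ 36  23 565]
[588. 227.] [ 5  6 20]
[566. 229.] [ 6  6 22]
[402. 271.] [ 24  70 666]
[238. 275.] [ 18  60 598]
[ 98. 299.] [18 15 38]
[356. 302.] [ 10  27 138]
68.2583
```

View pics/tub.png

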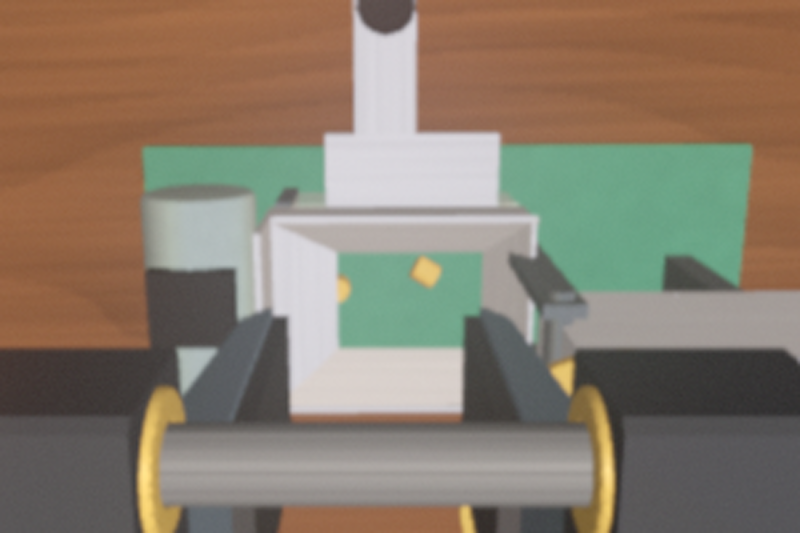

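Two studs are visible in the tub, at crop (427,271) and (343,290), and the throat edges may hide the others. I'll look from other angles.

Run:
```python
from h import *
V=[(-60,-190,330),(-60,20,330),(150,-75,330),(-130,-75,330)]
T=[]
for i,v in enumerate(V):
    arm.move_to(P(*v),down(178));arm.sleep(.25)
    c=arm.get_calibration("wrist");im=arm.snapshot("wrist")
    x,y=proj(c,P(0,-62,58)).astype(int);print(v,x,y)
    for ce,s in blobs(im,amin=10)[0]:
        p=plane(c,ce,.016);q=[(p[:2]-O)@ex*1000,(p[:2]-O)@ey*1000]
        if abs(q[0])<55 and -130<q[1]<5:print('  ',np.round(ce),s[2:],np.round(q))
    x=np.clip(x,80,560);y=np.clip(y,60,340);T.append(cv2.resize(im[y-60:y+60,x-80:x+80,::-1],(400,300),interpolation=cv2.INTER_CUBIC))
cv2.imwrite("pics/tub4.png",cv2.vconcat([cv2.hconcat(T[:2]),cv2.hconcat(T[2:])]))
arm.move_to([.35,.25,.40],down(180))
for n in("scene","side"):
    c=arm.get_calibration(n);im=arm.snapshot(n);cv2.imwrite(f"pics/{n}3.png",im[:,:,::-1])
    for ce,s in blobs(im,amin=4)[0]:
        p=plane(c,ce,.007)
        if s[4]<300 and .3<p[0]<.75 and -.45<p[1]<.5: print(n,np.round(ce,1),s[2:],np.round(p,3))
print(arm.current_t())
```

```text
(-60, -190, 330) 413 211
   [415. 201.] [10 10 69] [ -4. -48.]
(-60, 20, 330) 263 212
   [277. 202.] [10  9 60] [ -5. -48.]
   [245. 208.] [ 9  9 60] [  4. -98.]
(150, -75, 330) 331 49
   [342.  32.] [11 10 84] [-29. -46.]
   [341.  51.] [11 12 87] [ -5. -48.]
   [307.  59.] [ 3  9 23] [  5. -94.]
(-130, -75, 330) 331 258
   [340. 246.] [10  7 48] [ -3. -48.]
   [310. 250.] [ 3  8 20] [  4. -94.]
scene [203.4 214.4] [4 2 5] [ 0.534 -0.438  0.007]
scene [288.9 245.9] [ 3  5 14] [ 0.568 -0.121  0.007]
scene [446.7 267.4] [ 15  14 156] [0.495 0.313 0.007]
scene [308.8 302.8] [4 2 5] [0.731 0.009 0.007]
scene [305.4 306. ] [6 3 8] [0.743 0.005 0.007]
side [289.2 164.8] [10 10 80] [0.496 0.312 0.007]
side [322.6 176.6] [2 5 8] [0.611 0.225 0.007]
side [369.  283.5] [1 4 4] [ 0.677 -0.277  0.007]
side [349.5 287. ] [4 1 4] [ 0.619 -0.281  0.007]
side [360.5 286. ] [4 1 4] [ 0.651 -0.282  0.007]
side [326.5 289. ] [4 1 4] [ 0.553 -0.279  0.007]
side [337.5 288. ] [4 1 4] [ 0.584 -0.28   0.007]
side [350.5 329.8] [4 2 4] [ 0.597 -0.42   0.007]
side [344.7 338. ] [30 11 40] [ 0.577 -0.443  0.007]
74.475
```

View pics/tub4.png

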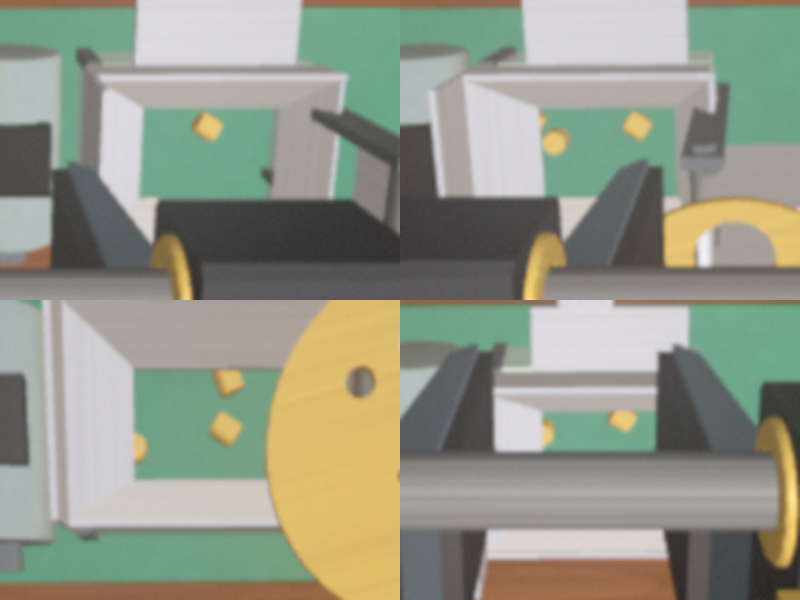

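The four views together show all four studs in the tub, at tumbler (x,y) of about (-4,-48), (4,-98), (-29,-46), and a fourth peeking out beside the second at about (-9,-105). The bench is clear of strays. Now closing the valve.

Run:
```python
from h import *
slide(-146,-88.5)
c,im=look("end")
print(proj(c,P(-90,-70,104)),proj(c,P(0,14,205.5)),proj(c,P(0,165,205)))
cv2.imwrite("pics/endc.png",cv2.resize(im[60:260,200:520,::-1],(800,500),interpolation=cv2.INTER_CUBIC));print(arm.current_t())
```

```text
knob w 0.017275227781165213
x reached -89.91034462133116 F [-7.86565266  3.60651815 11.13354926]
[260.15593708 124.70898272] [322.40578057 207.24998422] [455.29268913 206.24619445]
82.4417
```

View pics/endc.png

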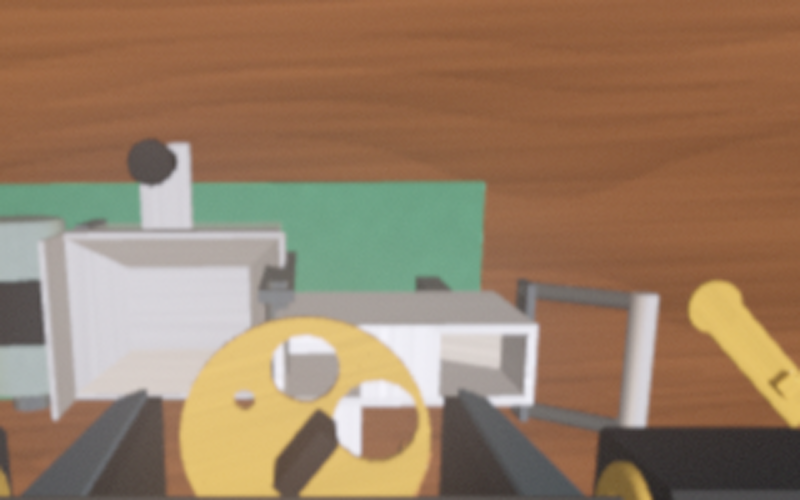

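The knob at (260.8,124.8) is home, the medium hole at (322.4,206.8) is over the outlet, and the hopper is upright and empty at the mouth. Handing in.

```bash
python3 -c "
from h import *
arm.move_to([.40,.15,.40],down(180));print(arm.sign_off())"
```

```text
the job is handed in; nothing more can be done
None
```

The job is done and handed in: all four studs on the bench are in the tub, the dial is on the medium hole, the hopper is back upright, and the valve is fully home.

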